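Click a bead magazine into its dispenser

TASK

Pick up the square white bead magazine and push it, foot down, into the square metal pocket of the bead dispenser until the sprung side ball clicks into its waist and it sits home on the stop, then let go. The stop is hand-set and its depth is not known, so feel for it and press gently, without forcing (a firm finger's push of about 15 N is enough, 40 N is too much). Do not disturb the jar, the tin or the dish.

Things in the scene. Friction and masses are not known exactly. Their poses are not given: they have to be found in the camera images.
- mag_center (a point): Centre of the bead magazine, 47.5 mm above its foot. Loose, upright on the bench, 85 to 170 g: a square white plastic column 30 x 30 x 95 mm with two turquoise beads behind its windows. z up its length, x and y across its faces; all four sides alike, so any quarter turn will do. Grip it 65 to 85 mm above the foot, where its sides are flat and solid
- mag_foot (a point): Centre of the magazine's underside; axes as mag_center. From the foot up: a taper from 22 mm square at the foot to 30 mm square at 8 mm; 30 mm square up to 18 mm; a waist 20 mm square from 18 to 30 mm; 30 mm square from 30 to 95 mm
- holder_mouth (a point): Centre of the pocket's mouth, level with its rim, 64 mm above the bench. The pocket is an upright aluminium tube, inside 31.5 x 31.5 mm, walls 5 mm, open at the top. z up, x and y across its inner faces; the ball is in the +x wall. The magazine's foot comes to rest on a stiff steel stop 32 to 46 mm below the mouth: set by hand, different each time, not measured
- holder: The bead dispenser, fixed to the bench; origin on the bench, under the pocket's axis; axes as holder_mouth. Wooden base 150 x 90 x 10 mm (x -100 to +50 mm, y +-45 mm) with a bead tray on its -x side, and the pocket. A dark cylinder, 18 mm across, outside the +x wall carries the ball; its axis is 24 mm above the stop, level with the middle of a seated magazine's waist
- ball (a joint): Travel of the steel ball (14 mm across) back into its carrier, m: 0 = fully out, 4 mm into the pocket (pocket empty, or ball sprung into the waist); 2.5 to 3.3 mm while the foot slides past it. Spring 2.5 N at 0 plus 0.5 N per mm. Pushing the foot past it takes some 5 to 12 N, then less, then the stop is hard
- jar: Bystander: round glass jar with a metal cap, 38 mm across, 85 mm tall, loose; origin at the centre of its underside
- tin: Bystander: round low metal tin, 52 mm across, 48 mm tall, loose; origin at the centre of its underside
- dish: Bystander: round white ceramic dish, 84 mm across, 26 mm tall, loose; origin at the centre of its underside
There are look-alikes about, which are no part of the job. Leave any pink, turquoise or yellow look-alike of the holder alone.

How it is judged:
By the outcome, as a careful person would: the job done as asked, in the order asked, and still so for the second after the job is handed in, with the robot touching nothing.
It also fails if it takes over 48 s, if anything falls off the work surface, if the arm or the gripper's body presses on something with over 40 N, if the wrist force passes 120 N, or if a joint passes its speed limit or range.

ROBOT

A 7-joint arm with a two-finger parallel gripper is mounted at the origin on the work surface. World frame = base frame: x ahead of the robot, y to its left, z up, the work surface at z = 0. Lengths are in m, angles in rad, forces in N, time in s.
With the tool pointing down it reaches from about 0.425 to 0.825 m from the base axis. Payload 3.6 kg.
Tool frame: the origin (TCP) lies on the centre line of the jaws, within the pads' length; the fingertips stand 14 mm ahead of it and the grasp point (between the pads) lies 5 mm behind it (manip.finger_overhang is the distance from the TCP to the fingertips, in m); z points along the fingers, y is the direction in which the jaws open and shut (so a half turn about z gives the same grasp; the last joint's range is limited). The gripper opens to 85 mm and grips with 20 to 120 N. Pads are 22 mm wide; open, the fingers measure 114 mm over their backs; the gripper's body (76 mm by 85 mm) begins 54 mm behind the grasp point. The pads swing forward as they close: fully open they stand 13 mm farther back than shut.
Start: joints at [1.135, 0.615, -0.013, 1.423, 0.008, 1.103, -0.04], TCP at [0.259, -0.596, 0.245] pointing down, gripper open.
Joint ranges: [-3.12, 3.12], [-0.3, 2.06], [-1.34, 1.32], [0.26, 2.42], [-1.36, 4.5], [0.01, 1.98], [-2.84, 2.84]. Speed limits (rad/s): [2.79, 2.79, 3.14, 3.14, 3.14, 3.14, 3.14].

INTERFACE

Orientations are given as a unit quaternion [w, x, y, z].
In Python, from rig import manip gives the robot as it stands. The module is installed in compiled form; this text tells all that it offers.
- The arm moves only by the tool carry_out, never from a script. Its argument "rows" is a list of rows, each an object with "jaw": the opening, from 0 (shut) to 1 (fully open); "travel": the shift along the tool's x, y, z in cm, a list of three; "twist": the turn, a rotation vector about the tool's x, y, z in rad, a list of three. A call has 1 to 20 rows; each row is the pose to reach, as a shift and turn from the pose commanded when the call began, along the tool's axes at that moment; what a row does not reach only later rows make up. A row lasts 1/10 s, in which the tool goes at most 50 mm and 8.59 degrees, less where a joint would pass 70% of its speed; a pose out of reach is approached as far as the arm can. A call with a gripper value outside its range is refused whole. The fingers move at their own pace and stop on an object; "grip_force" is the grip in N (left out, the last holds). Time passes only in rows, so rows that repeat a pose let the fingers close. It gives the time, the measured TCP pose, the force and the opening at its end, in the units of the state.
- manip.observe(): the state, without advancing time (a new reading comes with each control period).
- manip.grab_frame(name): name is "scene" or "top" or "wrist"; returns the picture (400x640x3 uint8, blue, green, red); there is no depth.
- manip.camera_model(name): a dict with "intrinsics" (3x3 intrinsics, pixels), "R" (3x3) and "t" (3): a world point X has camera coordinates R X + t; the wrist camera has in their place "tool_from_camera" (4x4, takes a point from camera to tool coordinates, whose origin is the TCP and whose axes are the flange's). Camera axes: x right, y down, z forward; pixel columns grow to the right and rows downward; lengths in m; the calibration is good to about 2 mm. A picture is of the moment at which its call begins: read the wrist's pose just before it. camera_model takes no time and is no camera call.
- manip.job_done(): hands the job in, once; it reports no verdict.
The state is a dict: "time_s": time; "qpos": joint angles; "qd": joint speeds; "effort": joint torques, N m; "ee_pos": TCP position; "eef_rot": TCP orientation; "force": force on the tool from outside, world axes, zero at the start; "ft_torque": the same for the moment, N m; "gripper_width": finger opening in m.
Only numpy, scipy, OpenCV 4.12 (cv2) and the standard library are available. Lean on these libraries where they do the work, as an engineer would, in place of code of your own. Each camera call takes 0.05 s, during which the arm holds its last target.

## Working session

There is one attempt and no reset: what is moved stays moved. The work goes in short steps, Python scripts to look and compute and a tool call to move; the robot and the scene stay as the last step left them, time stands still between calls to the robot, and variables do not carry over. Pictures are saved under pics/ and viewed, and the job is handed in when it is done.

Besides the shell and the picture viewer there is one more tool, called by a JSON object that holds its "fn" and its "kwargs", one argument or row to a line. carry_out: Moves the arm, as the interface text tells. Its arguments: {"type":"object","properties":{"rows":{"type":"array","items":{"type":"object","properties":{"jaw":{"type":"number"},"travel":{"type":"array","items":{"type":"number"}},"twist":{"type":"array","items":{"type":"number"}}}}},"grip_force":{"type":"number"}},"required":["rows"]}

```bash
mkdir -p pics; cat > h.py <<'E'
import numpy as np, cv2
from rig import manip
def snap(n,f):
    im=manip.grab_frame(n); cv2.imwrite('pics/'+f,im); return im
def crop(im,x0,y0,x1,y1,s,f):
    cv2.imwrite('pics/'+f,cv2.resize(im[y0:y1,x0:x1],None,fx=s,fy=s,interpolation=cv2.INTER_CUBIC))
def ray(n,uv):
    c=manip.camera_model(n);K=np.array(c['intrinsics']);R=np.array(c['R']);t=np.array(c['t'])
    d=R.T@np.linalg.inv(K)@np.array([uv[0],uv[1],1.]); return -R.T@t,d
def atz(n,uv,z):
    o,d=ray(n,uv); return o+d*(z-o[2])/d[2]
def proj(n,X):
    c=manip.camera_model(n);K=np.array(c['intrinsics']);p=K@(np.array(c['R'])@np.array(X)+np.array(c['t'])); return p[:2]/p[2]
E
python3 - <<'E'
from h import *
s=manip.observe(); print(s); print(manip.finger_overhang)
snap('scene','scene0.png'); snap('top','top0.png'); snap('wrist','wrist0.png')
for n in ('scene','top','wrist'): print(manip.camera_model(n))
E
```

```text
{'time_s': 0.0, 'qpos': array([ 1.13450552,  0.61594772, -0.01261998,  1.42492757,  0.00812124,
        1.10338324, -0.04047838]), 'qd': array([-0.00069602, -0.00088256, -0.00029821,  0.001065  , -0.00044541,
        0.00201708,  0.0015413 ]), 'effort': array([ 3.98229622e-04, -4.69216275e+01,  2.59363661e-01, -1.71034276e+01,
        9.87975887e-03,  9.65457119e-03, -2.34853630e-07]), 'ee_pos': array([ 0.25868322, -0.5955046 ,  0.24411009]), 'eef_rot': array([-1.27436294e-03,  9.79081344e-01,  2.03465015e-01, -2.93191051e-04]), 'force': array([ 0.08769247, -0.24328586, -0.41363947]), 'ft_torque': array([-0.03425127, -0.00794586,  0.04231448]), 'gripper_width': 0.08534909281515381}
0.014
{'intrinsics': array([[380.70293126,   0.        , 319.17416237],
       [  0.        , 380.70293126, 206.87168015],
       [  0.        ,   0.        ,   1.        ]]), 'R': array([[-0.85950383,  0.51112053,  0.00299609],
       [ 0.36219543,  0.6131854 , -0.70201007],
       [-0.36064892, -0.60229517, -0.71216072]]), 't': array([ 0.46829935, -0.13014044,  1.0110148 ])}
{'intrinsics': array([[388.62
[... 176 characters left out ...]
64,  0.04286577],
       [-0.98963266, -0.01880507, -0.14238525],
       [ 0.14304877, -0.0405966 , -0.98888269]]), 't': array([-0.0315346 ,  0.53687768,  0.81161106])}
{'intrinsics': array([[293.4588056 ,   0.        , 316.83201148],
       [  0.        , 293.4588056 , 195.72430346],
       [  0.        ,   0.        ,   1.        ]]), 'tool_from_camera': array([[-7.79868069e-04, -9.56123884e-01, -2.92961620e-01,
         7.46118648e-02],
       [ 9.99999156e-01, -4.41337702e-04, -1.22164089e-03,
        -7.13961810e-04],
       [ 1.03874502e-03, -2.92962325e-01,  9.56123421e-01,
        -1.27486626e-01],
       [ 0.00000000e+00,  0.00000000e+00,  0.00000000e+00,
         1.00000000e+00]])}
```

View pics/scene0.png

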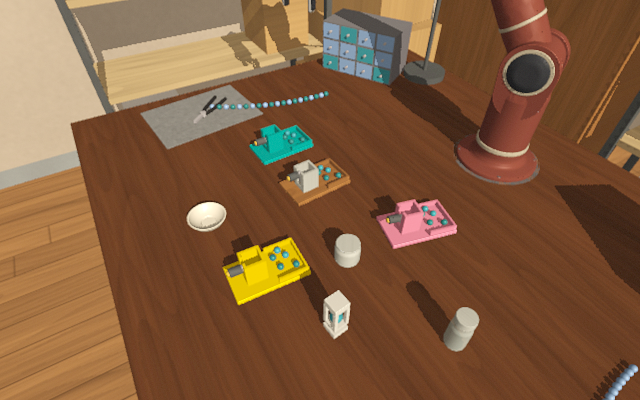

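View pics/top0.png

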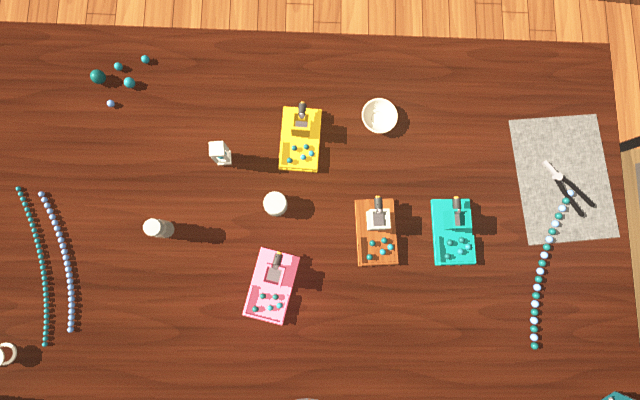

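View pics/wrist0.png

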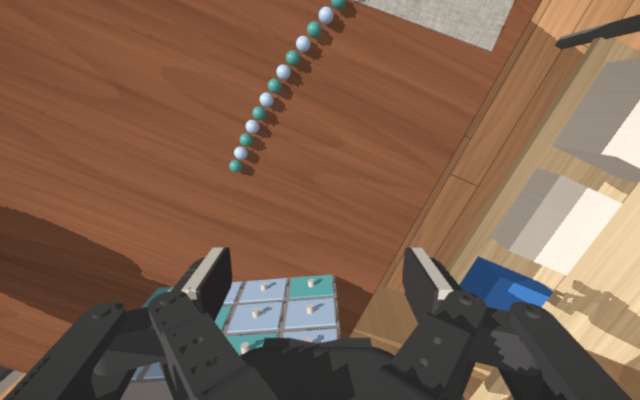

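The wooden-based one at top (378,217) / scene (305,176) is the holder, because it has a wood base and an aluminium pocket. The yellow (300,138), pink (272,285) and turquoise (454,232) ones are look-alikes. The magazine is at top (220,152). I'll confirm with enlarged crops.

```bash
python3 - <<'E'
from h import *
t=cv2.imread('pics/top0.png'); s=cv2.imread('pics/scene0.png')
a=cv2.resize(t[185:275,340:410],None,fx=6,fy=6,interpolation=cv2.INTER_CUBIC)
b=cv2.resize(t[130:175,195:245],None,fx=8,fy=8,interpolation=cv2.INTER_CUBIC)
cv2.imwrite('pics/c_hold_top.png',a); cv2.imwrite('pics/c_mag_top.png',b)
crop(s,270,145,360,210,8,'c_hold_sc.png'); crop(s,310,280,365,345,8,'c_mag_sc.png')
E
```

```text
(no output)
```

View pics/c_hold_top.png

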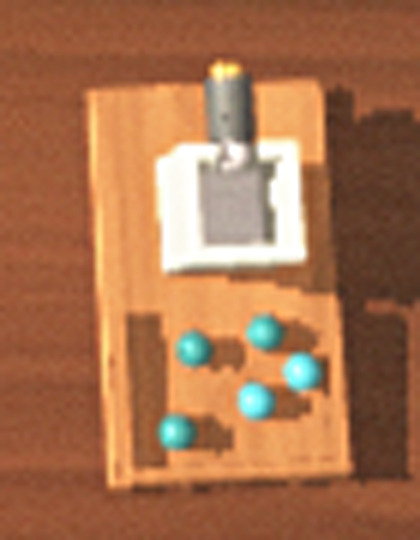

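View pics/c_mag_top.png

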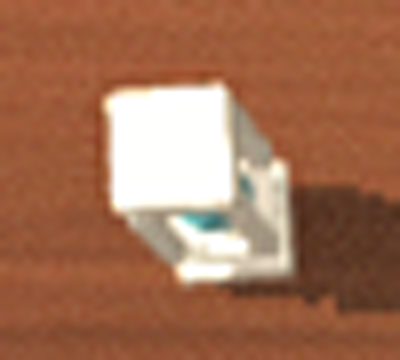

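View pics/c_hold_sc.png

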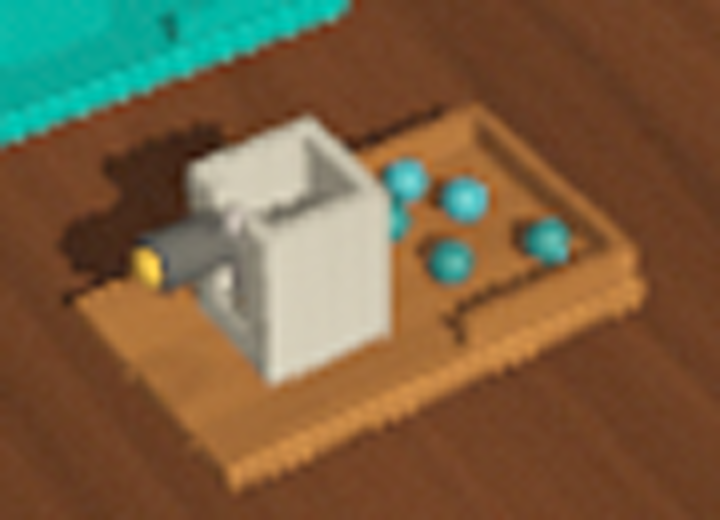

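View pics/c_mag_sc.png

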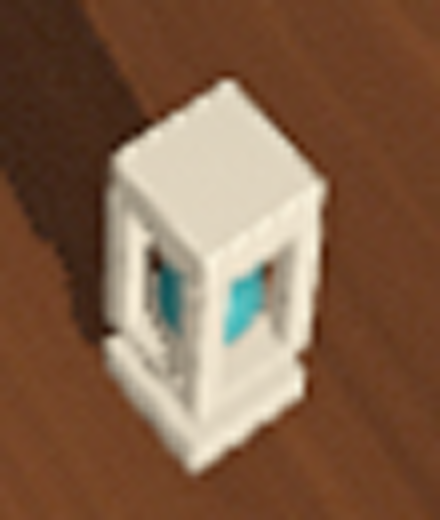

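```bash
cat > fit.py <<'E'
from h import *
from scipy.optimize import least_squares
def o(p,x0,y0,s): return (np.array(p,float)+.5)/s-.5+np.array([x0,y0])
def fit(obs,g,verbose=1):
    # obs: list (cam, uv, local xyz)
    def r(p):
        c,s=np.cos(p[2]),np.sin(p[2]); out=[]
        for cam,uv,L in obs:
            out+=list(proj(cam,[p[0]+c*L[0]-s*L[1],p[1]+s*L[0]+c*L[1],L[2]])-uv)
        return out
    f=least_squares(r,g,loss='soft_l1'); 
    print('pose',f.x[:2].round(4),'yaw deg',np.degrees(f.x[2]).round(2)); 
    if verbose: print(np.array(r(f.x)).reshape(-1,2).round(2).tolist())
    return f.x
if __name__=='__main__':
    # local: +x is image up in top, +y is image left
    h=.015
    mt=[((105,94),(h,h)),((222,86),(h,-h)),((236,207),(-h,-h)),((115,212),(-h,h))]
    # scene: u=-x+y.., right in scene = -x,+y ; so right corner etc
    mag_t=[('top',o(p,195,130,8),(*l,.095)) for p,l in mt]
    # in scene: depth up = farther; up-left = ? project to decide
    x0=fit(mag_t,[.65,.25,0])
    for l in [(h,h),(h,-h),(-h,-h),(-h,h)]: print('sc pred crop',l,((proj('scene',[x0[0]+l[0],x0[1]+l[1],.095])-[310,280]+.5)*8).round())
    ht=[((88,90),(.05,.045,.01)),((322,82),(.05,-.045,.01)),((350,473),(-.1,-.045,.01)),((108,487),(-.1,.045,.01))]
    k=.02075
    rt=[((157,153),(k,k,.064)),((302,141),(k,-k,.064)),((307,262),(-k,-k,.064)),((163,270),(-k,k,.064))]
    H=[('top',o(p,340,185,6),l) for p,l in ht]; Rm=[('top',o(p,340,185,6),l) for p,l in rt]
    a=fit(H,[.5,-.1,0]); b=fit(Rm,[.5,-.1,0]); fit(H+Rm,[.5,-.1,0])
    for l in [(k,k),(k,-k),(-k,-k),(-k,k)]: print('sc pred crop',l,((proj('scene',[b[0]+l[0],b[1]+l[1],.064])-[270,145]+.5)*8).round())
    for n in('scene','top'): print(ray(n,(0,0))[0])
    for n,p,z in (('jar',(150,228),.085),('tin',(275,204),.048),('dish',(380,116),.026)): print(n,atz('top',p,z).round(3))
E
python3 fit.py
```

```text
pose [0.6259 0.1962] yaw deg 6.83
[[0.21, 0.55], [0.27, 0.23], [-0.44, -0.8], [-0.07, -0.07]]
sc pred crop (0.015, 0.015) [211. 277.]
sc pred crop (0.015, -0.015) [130. 158.]
sc pred crop (-0.015, -0.015) [257.  91.]
sc pred crop (-0.015, 0.015) [340. 206.]
pose [ 0.4902 -0.1483] yaw deg 3.15
[[-0.16, -0.52], [0.03, -0.6], [-0.03, 0.84], [0.17, 0.3]]
pose [ 0.4884 -0.1451] yaw deg 5.0
[[1.9, -0.13], [-2.99, 0.52], [-1.89, -0.2], [2.7, -0.12]]
pose [ 0.4892 -0.1479] yaw deg 3.28
[[-0.38, -0.05], [-0.18, -0.22], [-0.09, 1.23], [0.11, 0.78], [3.48, -0.8], [-1.37, 0.43], [-0.85, -0.26], [3.7, -0.77]]
sc pred crop (0.02075, 0.02075) [281. 261.]
sc pred crop (0.02075, -0.02075) [211. 180.]
sc pred crop (-0.02075, -0.02075) [336. 134.]
sc pred crop (-0.02075, 0.02075) [408. 213.]
[0.81426274 0.44937214 0.62724206]
[0.41561586 0.01154165 0.88038334]
jar [0.461 0.321 0.085]
tin [0.518 0.075 0.048]
dish [ 0.73  -0.159  0.026]
```

```bash
cat >> h.py <<'E'
from scipy.spatial.transform import Rotation as Ro
def pose():
    s=manip.observe(); q=s['eef_rot']; return s,np.array(s['ee_pos']),Ro.from_quat([q[1],q[2],q[3],q[0]])
def plan(p,psi_deg):
    """travel cm, twist to reach p with tool down, tool-x heading psi"""
    s,p0,R0=pose(); a=np.radians(psi_deg)
    Rt=Ro.from_matrix(np.array([[np.cos(a),np.sin(a),0],[np.sin(a),-np.cos(a),0],[0,0,-1]]).T.T)
    tr=R0.inv().apply(np.array(p)-p0)*100; tw=(R0.inv()*Rt).as_rotvec()
    print('t',round(s['time_s'],2),'pos',p0.round(4),'travel',tr.round(2),'twist',tw.round(4),'w',round(s['gripper_width'],4),'F',s['force'].round(2))
def wcam():
    s,p0,R0=pose(); c=manip.camera_model('wrist'); T=np.array(c['tool_from_camera'])
    return np.array(c['intrinsics']),R0.as_matrix()@T[:3,:3],R0.as_matrix()@T[:3,3]+p0
E
python3 - <<'E'
from h import *
plan([.489,-.147,.19],93)
E
```

```text
t 0.15 pos [ 0.2588 -0.5956  0.2444] travel [ 38.99 -31.96   5.51] twist [-1.7000e-03 -1.2000e-03 -1.2133e+00] w 0.0855 F [-0.19  0.14  0.22]
```

{"fn": "carry_out", "kwargs": {
  "rows": [
    {"jaw": 1, "travel": [4, -3.2, 0], "twist": [0, 0, -0.12]},
    {"jaw": 1, "travel": [8, -6.5, 0], "twist": [0, 0, -0.24]},
    {"jaw": 1, "travel": [12, -9.6, 0], "twist": [0, 0, -0.36]},
    {"jaw": 1, "travel": [16, -13, 1], "twist": [0, 0, -0.48]},
    {"jaw": 1, "travel": [20, -16.2, 2], "twist": [0, 0, -0.6]},
    {"jaw": 1, "travel": [24, -19.5, 3], "twist": [0, 0, -0.72]},
    {"jaw": 1, "travel": [28, -22.7, 4], "twist": [0, 0, -0.84]},
    {"jaw": 1, "travel": [32, -26, 5], "twist": [0, 0, -0.96]},
    {"jaw": 1, "travel": [36, -29.3, 5.5], "twist": [0, 0, -1.08]},
    {"jaw": 1, "travel": [39, -32, 5.5], "twist": [0, 0, -1.21]},
    {"jaw": 1, "travel": [39, -32, 5.5], "twist": [0, 0, -1.21]},
    {"jaw": 1, "travel": [39, -32, 5.5], "twist": [0, 0, -1.21]},
    {"jaw": 1, "travel": [39, -32, 5.5], "twist": [0, 0, -1.21]},
    {"jaw": 1, "travel": [39, -32, 5.5], "twist": [0, 0, -1.21]}
  ]
}}

```text
time_s: 1.55
ee_pos: [0.4882, -0.1498, 0.1902]
eef_rot: [0.0, 0.691, 0.723, -0.001]
force: [0.2, 0.0, 0.9]
gripper_width: 0.0856
```

```bash
python3 - <<'E'
from h import *
import pickle
plan([.489,-.147,.19],93)
pickle.dump(wcam(),open('w1.pkl','wb')); snap('wrist','wrist1.png')
E
```

```text
t 1.55 pos [ 0.4882 -0.1498  0.1902] travel [0.27 0.09 0.02] twist [-0.0011  0.0014 -0.0079] w 0.0856 F [0.16 0.01 0.91]
```

View pics/wrist1.png

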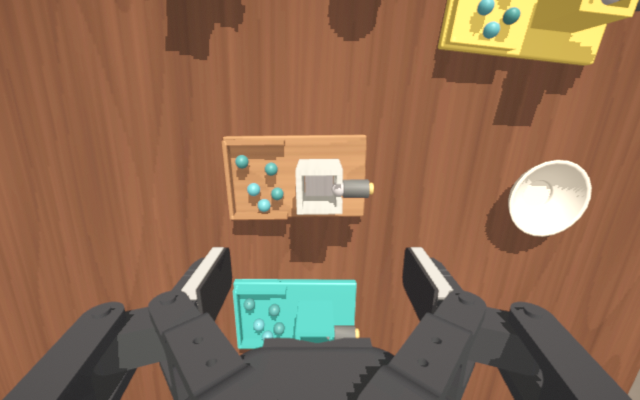

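Wooden holder's pocket at about (320,187), ball carrier on the right (+x), dish at (550,198). I'll enlarge the pocket.

```bash
python3 - <<'E'
from h import *
w=cv2.imread('pics/wrist1.png'); crop(w,280,145,380,220,8,'c_w1.png'); crop(w,215,125,375,230,5,'c_w1b.png')
E
```

```text
(no output)
```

View pics/c_w1.png

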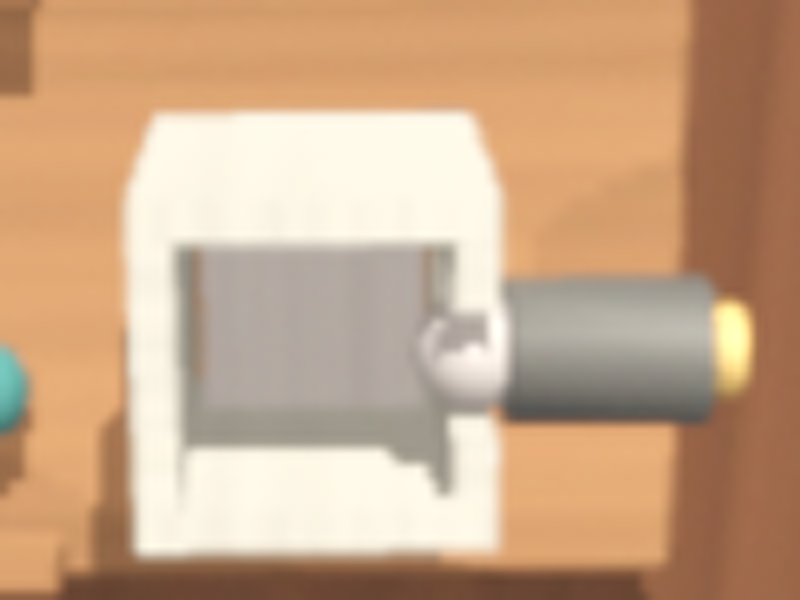

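View pics/c_w1b.png

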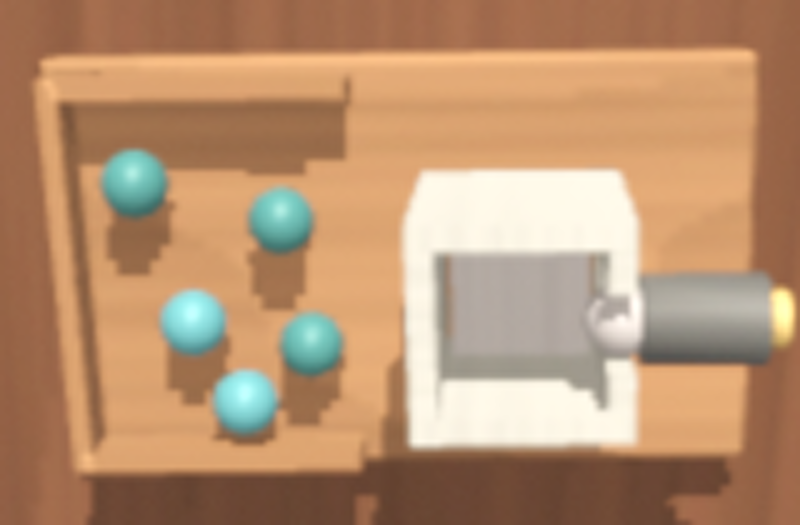

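```bash
cat >> fit.py <<'E'
def wfit(W,obs,g,x0,y0,s):
    K,Rc,tc=W
    def pr(X): p=K@(Rc.T@(np.array(X)-tc)); return p[:2]/p[2]
    def r(p):
        c,s_=np.cos(p[2]),np.sin(p[2])
        return np.concatenate([pr([p[0]+c*L[0]-s_*L[1],p[1]+s_*L[0]+c*L[1],L[2]])-o(uv,x0,y0,s) for uv,L in obs])
    f=least_squares(r,g,loss='soft_l1'); print('pose',f.x[:2].round(4),'yaw',np.degrees(f.x[2]).round(2),(r(f.x)*s).reshape(-1,2).round(1).tolist()); return f.x
E
python3 - <<'E'
from fit import *
import pickle
W=pickle.load(open('w1.pkl','rb')); k=.02075
O=[((125,190),(-k,k,.064)),((500,188),(k,k,.064)),((498,550),(k,-k,.064)),((135,553),(-k,-k,.064))]
wfit(W,O,[.49,-.147,.05],280,145,8)
B=[((690,0),(.05,.045,.01)),((665,568),(.05,-.045,.01))]
# base corners from 5x crop
b=[((755,55),(.05,.045,.01)),((740,453),(.05,-.045,.01)),((80,470),(-.1,-.045,.016)),((40,62),(-.1,.045,.016))]
wfit(W,b[:2],[.49,-.147,.05],215,125,5); wfit(W,b,[.49,-.147,.05],215,125,5)
# scene+top fits
h=.015
mag=[('top',o(p,195,130,8),(*l,.095)) for p,l in [((105,94),(h,h)),((222,86),(h,-h)),((236,207),(-h,-h)),((115,212),(-h,h))]]
ms=[('scene',o(p,310,280,8),(*l,.095)) for p,l in [((207,258),(h,h)),((112,155),(h,-h)),((228,80),(-h,-h)),((325,182),(-h,h))]]
fit(ms,[.62,.2,0.1]); fit(mag+ms,[.62,.2,.1])
rs=[('scene',o(p,270,145,8),(*l,.064)) for p,l in [((268,225),(k,k)),((190,170),(k,-k)),((310,117),(-k,-k)),((390,190),(-k,k))]]
fit(rs,[.49,-.147,.05])
plan([.626,.196,.22],96.5)
E
```

```text
pose [ 0.4893 -0.1479] yaw 3.1 [[-0.9, 4.7], [1.8, 2.9], [-1.6, -4.4], [0.7, -4.0]]
pose [ 0.4882 -0.1485] yaw 3.17 [[-0.0, -4.3], [0.0, 6.1]]
pose [ 0.4903 -0.1483] yaw 2.96 [[10.8, -3.8], [8.5, 6.5], [-7.7, 4.2], [-10.3, -2.0]]
pose [0.6269 0.192 ] yaw deg 6.36
[[-0.08, 0.77], [-0.06, -0.07], [0.13, -0.52], [0.02, -0.13]]
pose [0.6267 0.1934] yaw deg 6.08
[[1.71, 0.11], [1.77, -0.02], [0.88, -1.04], [1.24, -0.49], [0.47, 1.37], [0.53, 0.45], [0.78, 0.04], [0.64, 0.51]]
pose [ 0.4889 -0.1553] yaw deg 4.0
[[0.07, 2.11], [0.09, -0.6], [-0.05, -0.28], [-0.11, -0.17]]
t 1.6 pos [ 0.4883 -0.1497  0.1902] travel [33.91 15.3  -3.03] twist [-0.0009  0.0011 -0.0688] w 0.0855 F [ 0.26  0.37 -0.48]
```

{"fn": "carry_out", "kwargs": {
  "rows": [
    {"jaw": 1, "travel": [3.5, 1.5, -0.5], "twist": [0, 0, -0.01]},
    {"jaw": 1, "travel": [7.5, 3.4, -1], "twist": [0, 0, -0.02]},
    {"jaw": 1, "travel": [11.5, 5.2, -1.5], "twist": [0, 0, -0.03]},
    {"jaw": 1, "travel": [15.5, 7, -2], "twist": [0, 0, -0.04]},
    {"jaw": 1, "travel": [19.5, 8.8, -2.5], "twist": [0, 0, -0.05]},
    {"jaw": 1, "travel": [23.5, 10.6, -3], "twist": [0, 0, -0.06]},
    {"jaw": 1, "travel": [27.5, 12.4, -3], "twist": [0, 0, -0.07]},
    {"jaw": 1, "travel": [31.5, 14.2, -3], "twist": [0, 0, -0.07]},
    {"jaw": 1, "travel": [33.9, 15.3, -3], "twist": [0, 0, -0.07]},
    {"jaw": 1, "travel": [33.9, 15.3, -3], "twist": [0, 0, -0.07]},
    {"jaw": 1, "travel": [33.9, 15.3, -3], "twist": [0, 0, -0.07]},
    {"jaw": 1, "travel": [33.9, 15.3, -3], "twist": [0, 0, -0.07]}
  ]
}}

```text
time_s: 2.8
ee_pos: [0.6257, 0.1956, 0.2201]
eef_rot: [0.001, 0.665, 0.747, -0.001]
force: [0.2, -0.3, -1.0]
gripper_width: 0.0853
```

```bash
python3 - <<'E'
from h import *
import pickle
plan([.626,.196,.22],96.5)
pickle.dump(wcam(),open('w2.pkl','wb')); w=snap('wrist','wrist2.png')
crop(w,270,120,370,210,7,'c_w2.png')
E
```

```text
t 2.8 pos [0.6257 0.1956 0.2201] travel [0.04 0.03 0.01] twist [-0.0007  0.0024  0.0017] w 0.0853 F [ 0.21 -0.29 -0.96]
```

View pics/wrist2.png

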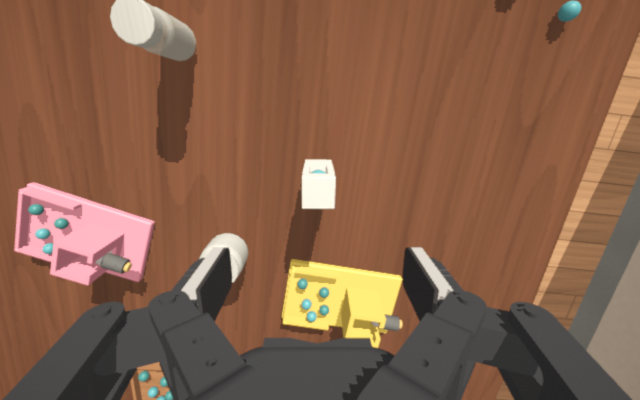

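View pics/c_w2.png

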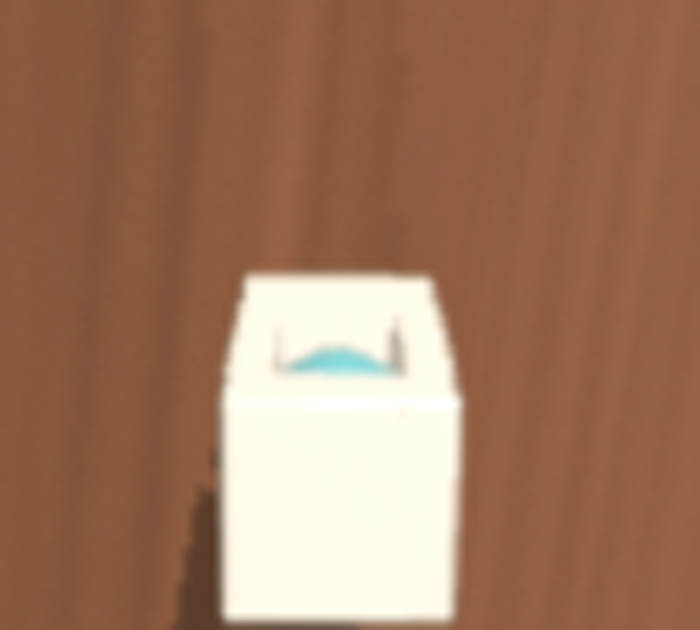

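```bash
python3 - <<'E'
from fit import *
import pickle
W=pickle.load(open('w2.pkl','rb')); h=.015
O=[((222,399),(-h,h,.095)),((461,402),(h,h,.095)),((453,620),(h,-h,.095)),((222,620),(-h,-h,.095))]
m=wfit(W,O,[.626,.194,.1],270,120,7)
plan([m[0],m[1],.073],90+np.degrees(m[2]))
E
```

```text
pose [0.6262 0.1964] yaw 5.86 [[0.1, -2.2], [-0.9, -2.4], [0.0, 3.9], [0.9, 1.3]]
t 2.85 pos [0.6257 0.1957 0.2203] travel [ 0.09  0.06 14.73] twist [-0.0004  0.002   0.0128] w 0.0852 F [-0.26  0.73 -0.2 ]
```

{"fn": "carry_out", "kwargs": {
  "grip_force": 60,
  "rows": [
    {"jaw": 1, "travel": [0.05, 0.03, 3], "twist": [0, 0, 0.005]},
    {"jaw": 1, "travel": [0.1, 0.06, 6.5], "twist": [0, 0.001, 0.01]},
    {"jaw": 1, "travel": [0.1, 0.06, 10], "twist": [0, 0.002, 0.011]},
    {"jaw": 1, "travel": [0.1, 0.06, 12.5], "twist": [0, 0.002, 0.011]},
    {"jaw": 1, "travel": [0.1, 0.06, 14], "twist": [0, 0.002, 0.011]},
    {"jaw": 1, "travel": [0.1, 0.06, 14.7], "twist": [0, 0.002, 0.011]},
    {"jaw": 1, "travel": [0.1, 0.06, 14.7], "twist": [0, 0.002, 0.011]},
    {"jaw": 1, "travel": [0.1, 0.06, 14.7], "twist": [0, 0.002, 0.011]},
    {"jaw": 1, "travel": [0.1, 0.06, 14.7], "twist": [0, 0.002, 0.011]}
  ]
}}

```text
time_s: 3.75
ee_pos: [0.6269, 0.2003, 0.0751]
eef_rot: [-0.0, 0.668, 0.744, 0.002]
force: [-0.8, -0.1, -0.5]
gripper_width: 0.0854
```

```bash
python3 - <<'E'
from h import *
plan([.6262,.1964,.073],96)
w=snap('wrist','wrist3.png')
E
```

```text
t 3.75 pos [0.6269 0.2003 0.0751] travel [-0.38 -0.11  0.2 ] twist [ 0.0031 -0.0029  0.0031] w 0.0854 F [-0.78 -0.12 -0.46]
```

View pics/wrist3.png

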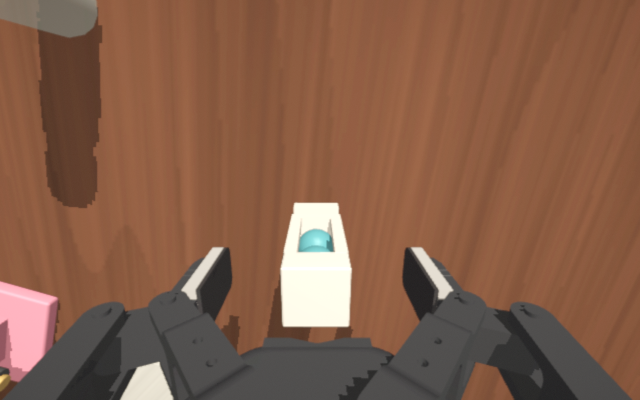

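Magazine between the fingers at (316,270), with slight lag in the arm (4 mm in tool x). I'll let it settle and correct it.

{"fn": "carry_out", "kwargs": {
  "rows": [
    {"jaw": 1, "travel": [0, 0, 0]},
    {"jaw": 1, "travel": [0, 0, 0]}
  ]
}}

```text
invalid input at $.rows[0]: expected keys jaw, travel, twist
```

```bash
python3 - <<'E'
from fit import *
import pickle
plan([.6262,.1964,.073],96)
W=wcam()
im=snap('wrist','wrist3b.png'); crop(im,260,190,370,340,4,'c_w3.png')
pickle.dump(W,open('w3.pkl','wb'))
E
```

```text
t 3.8 pos [0.6267 0.2003 0.0749] travel [-0.38 -0.1   0.19] twist [ 0.0027 -0.0028  0.0032] w 0.0852 F [-0.55 -0.08  1.49]
```

View pics/c_w3.png

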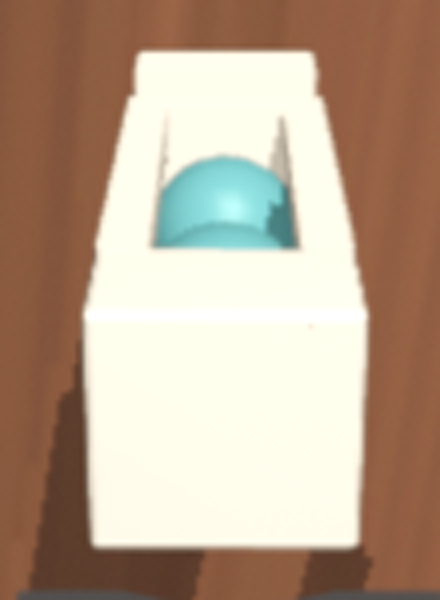

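```bash
python3 - <<'E'
from fit import *
import pickle
W=pickle.load(open('w3.pkl','rb')); h=.015
O=[((84,314),(-h,h,.095)),((367,314),(h,h,.095)),((358,547),(h,-h,.095)),((92,547),(-h,-h,.095))]
m=wfit(W,O,[.626,.194,.1],260,190,4)
plan([m[0],m[1],.073],90+np.degrees(m[2]))
E
```

```text
pose [0.6262 0.1968] yaw 6.0 [[-3.6, -2.9], [3.5, -2.8], [2.4, 4.1], [-2.3, 4.1]]
t 3.85 pos [0.6265 0.2002 0.0746] travel [-0.34 -0.07  0.16] twist [ 0.0022 -0.0026  0.0033] w 0.0854 F [ 0.54 -0.38 -0.05]
```

{"fn": "carry_out", "kwargs": {
  "rows": [
    {"jaw": 1, "travel": [-0.34, -0.07, 0.15], "twist": [0.002, -0.002, 0.003]},
    {"jaw": 1, "travel": [-0.34, -0.07, 0.15], "twist": [0.002, -0.002, 0.003]},
    {"jaw": 1, "travel": [-0.34, -0.07, 0.15], "twist": [0.002, -0.002, 0.003]}
  ]
}}

```text
time_s: 4.15
ee_pos: [0.6256, 0.1961, 0.0718]
eef_rot: [-0.001, 0.669, 0.743, -0.001]
force: [-0.8, 0.6, 1.1]
gripper_width: 0.0853
```

```bash
python3 - <<'E'
from fit import *
plan([.6262,.1966,.073],96)
E
```

```text
t 4.15 pos [0.6256 0.1961 0.0718] travel [ 0.04  0.07 -0.12] twist [-0.0021  0.0002 -0.0001] w 0.0853 F [-0.81  0.64  1.1 ]
```

{"fn": "carry_out", "kwargs": {
  "grip_force": 60,
  "rows": [
    {"jaw": 0, "travel": [0, 0.05, -0.1], "twist": [0, 0, 0]},
    {"jaw": 0, "travel": [0, 0.05, -0.1], "twist": [0, 0, 0]},
    {"jaw": 0, "travel": [0, 0.05, -0.1], "twist": [0, 0, 0]},
    {"jaw": 0, "travel": [0, 0.05, -0.1], "twist": [0, 0, 0]},
    {"jaw": 0, "travel": [0, 0.05, -0.1], "twist": [0, 0, 0]},
    {"jaw": 0, "travel": [0, 0.05, -0.1], "twist": [0, 0, 0]},
    {"jaw": 0, "travel": [0, 0.05, -0.1], "twist": [0, 0, 0]},
    {"jaw": 0, "travel": [0, 0.05, -0.1], "twist": [0, 0, 0]}
  ]
}}

```text
time_s: 4.95
ee_pos: [0.6261, 0.1966, 0.073]
eef_rot: [-0.001, 0.669, 0.743, -0.001]
force: [-0.3, 0.7, 1.3]
gripper_width: 0.0293
```

```bash
python3 - <<'E'
from fit import *
plan([.6262,.1966,.073],96); print(manip.observe()['eef_rot'])
E
```

```text
t 4.95 pos [0.6261 0.1966 0.073 ] travel [-0.01  0.01  0.  ] twist [-0.0017 -0.0002  0.0004] w 0.0293 F [-0.33  0.72  1.34]
[-6.50221613e-04  6.68985705e-01  7.43274788e-01 -5.41348192e-04]
```

{"fn": "carry_out", "kwargs": {
  "rows": [
    {"jaw": 0, "travel": [0, 0, -1], "twist": [0, 0, 0]},
    {"jaw": 0, "travel": [0, 0, -3], "twist": [0, 0, 0]},
    {"jaw": 0, "travel": [0, 0, -5.5], "twist": [0, 0, 0]},
    {"jaw": 0, "travel": [0, 0, -8], "twist": [0, 0, 0]},
    {"jaw": 0, "travel": [0, 0, -10.5], "twist": [0, 0, 0]},
    {"jaw": 0, "travel": [0, 0, -12], "twist": [0, 0, 0]},
    {"jaw": 0, "travel": [0, 0, -12], "twist": [0, 0, 0]},
    {"jaw": 0, "travel": [0, 0, -12], "twist": [0, 0, 0]}
  ]
}}

```text
time_s: 5.75
ee_pos: [0.6258, 0.1962, 0.1925]
eef_rot: [-0.001, 0.669, 0.743, -0.001]
force: [-0.4, 0.3, -1.9]
gripper_width: 0.0291
```

```bash
python3 - <<'E'
from fit import *
plan([.4893,-.148,.175],93.1)
E
```

```text
t 5.75 pos [0.6258 0.1962 0.1925] travel [-32.8  -17.18   1.82] twist [-0.0029  0.0006  0.0509] w 0.0291 F [-0.4   0.26 -1.87]
```

{"fn": "carry_out", "kwargs": {
  "rows": [
    {"jaw": 0, "travel": [-2, -1, 0], "twist": [0, 0, 0]},
    {"jaw": 0, "travel": [-5, -2.6, 0], "twist": [0, 0, 0.01]},
    {"jaw": 0, "travel": [-8.5, -4.4, 0], "twist": [0, 0, 0.02]},
    {"jaw": 0, "travel": [-12, -6.3, 0], "twist": [0, 0, 0.03]},
    {"jaw": 0, "travel": [-15.5, -8.1, 0], "twist": [0, 0, 0.03]},
    {"jaw": 0, "travel": [-19, -9.9, 0], "twist": [0, 0, 0.04]},
    {"jaw": 0, "travel": [-22.5, -11.8, 0], "twist": [0, 0, 0.04]},
    {"jaw": 0, "travel": [-26, -13.6, 0], "twist": [0, 0, 0.05]},
    {"jaw": 0, "travel": [-29.5, -15.5, 0.5], "twist": [0, 0, 0.05]},
    {"jaw": 0, "travel": [-31.5, -16.5, 1], "twist": [0, 0, 0.05]},
    {"jaw": 0, "travel": [-32.8, -17.2, 1.5], "twist": [-0.002, 0, 0.05]},
    {"jaw": 0, "travel": [-32.8, -17.2, 1.8], "twist": [-0.002, 0, 0.05]},
    {"jaw": 0, "travel": [-32.8, -17.2, 1.8], "twist": [-0.002, 0, 0.05]},
    {"jaw": 0, "travel": [-32.8, -17.2, 1.8], "twist": [-0.002, 0, 0.05]}
  ]
}}

```text
time_s: 7.15
ee_pos: [0.4904, -0.1454, 0.1751]
eef_rot: [-0.0, 0.686, 0.728, 0.001]
force: [-0.3, 0.3, -1.7]
gripper_width: 0.0296
```

```bash
python3 - <<'E'
from fit import *
import pickle
plan([.4893,-.148,.175],93.1)
pickle.dump(wcam(),open('w4.pkl','wb')); w=snap('wrist','wrist4.png'); crop(w,250,110,390,330,4,'c_w4.png') 
s=snap('scene','scene4.png'); crop(s,250,90,380,210,6,'c_s4.png')
E
```

```text
t 7.15 pos [ 0.4904 -0.1454  0.1751] travel [-0.25 -0.13  0.01] twist [ 0.0007 -0.0015  0.0044] w 0.0296 F [-0.26  0.32 -1.69]
```

View pics/wrist4.png

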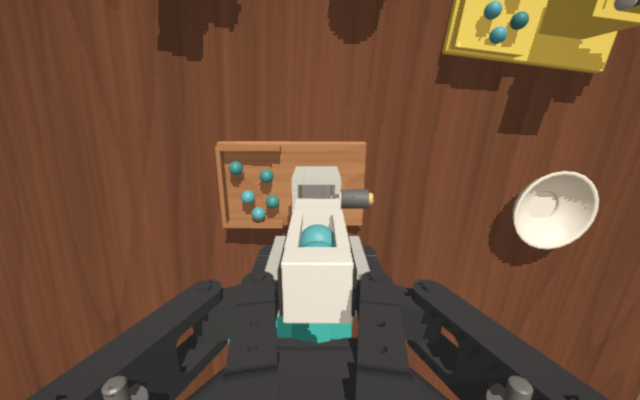

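View pics/c_s4.png

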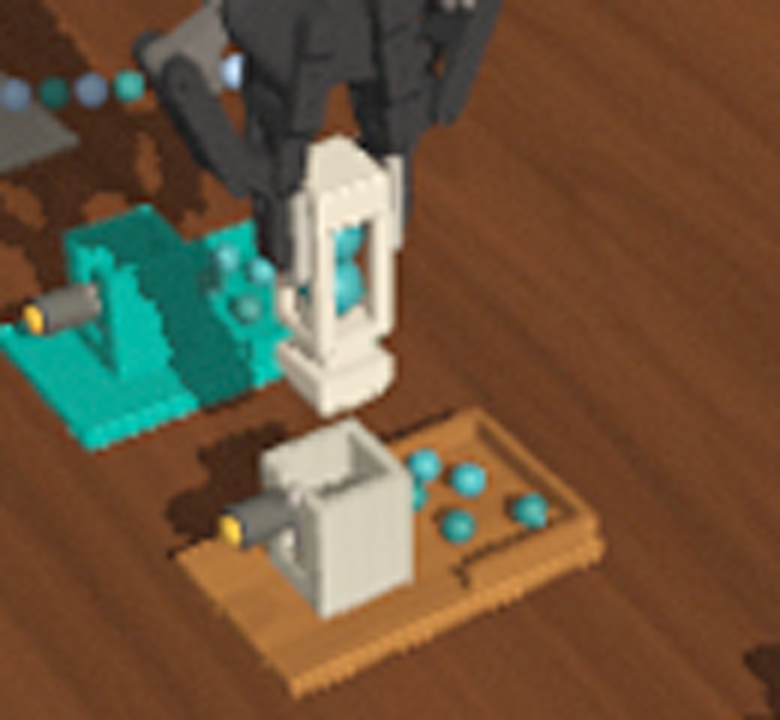

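View pics/c_w4.png

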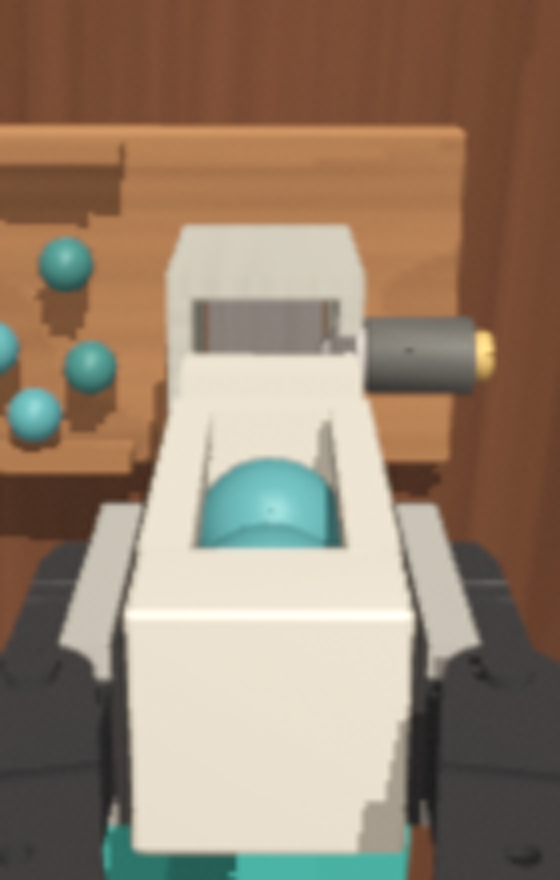

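```bash
python3 - <<'E'
from fit import *
import pickle
W=pickle.load(open('w4.pkl','rb')); h=.015;k=.02075
wfit(W,[((167,271),(-k,k,.064)),((363,272),(k,k,.064))],[.489,-.148,.05],250,110,4)
f=.1021
print('top');wfit(W,[((128,612),(-h,h,f+.095)),((413,616),(h,h,f+.095)),((405,852),(h,-h,f+.095)),((134,851),(-h,-h,f+.095))],[.489,-.148,.05],250,110,4)
print('foot');wfit(W,[((183,355),(-h,h,f+.008)),((362,355),(h,h,f+.008))],[.489,-.148,.05],250,110,4)
wfit(W,[((180,397),(-h,h,f+.018)),((366,401),(h,h,f+.018))],[.489,-.148,.05],250,110,4)
E
```

```text
pose [ 0.4892 -0.1477] yaw 3.0 [[-1.5, 0.0], [1.5, 0.0]]
top
pose [ 0.49   -0.1454] yaw 2.83 [[-4.9, -2.6], [7.1, -4.5], [2.4, 5.8], [-3.2, 5.0]]
foot
pose [ 0.4906 -0.1456] yaw 3.3 [[2.3, -0.0], [-2.3, -0.0]]
pose [ 0.4906 -0.1501] yaw 1.99 [[2.1, 0.0], [-2.1, -0.1]]
```

{"fn": "carry_out", "kwargs": {
  "rows": [
    {"jaw": 0, "travel": [-0.24, -0.13, 0.5], "twist": [0, -0.001, 0.003]},
    {"jaw": 0, "travel": [-0.24, -0.13, 1.5], "twist": [0, -0.001, 0.003]},
    {"jaw": 0, "travel": [-0.24, -0.13, 2.5], "twist": [0, -0.001, 0.003]},
    {"jaw": 0, "travel": [-0.24, -0.13, 3], "twist": [0, -0.001, 0.003]},
    {"jaw": 0, "travel": [-0.24, -0.13, 3], "twist": [0, -0.001, 0.003]},
    {"jaw": 0, "travel": [-0.24, -0.13, 3], "twist": [0, -0.001, 0.003]}
  ]
}}

```text
time_s: 7.85
ee_pos: [0.4884, -0.1501, 0.145]
eef_rot: [0.0, 0.688, 0.725, -0.0]
force: [0.0, -0.4, -1.2]
gripper_width: 0.0296
```

```bash
python3 - <<'E'
from fit import *
plan([.4892,-.1478,.145],93.1)
w=snap('wrist','wrist5.png'); crop(w,250,110,390,330,4,'c_w5.png') 
s=snap('scene','scene5.png'); crop(s,250,90,380,210,6,'c_s5.png')
E
```

```text
t 7.85 pos [ 0.4884 -0.1501  0.145 ] travel [ 0.23  0.09 -0.  ] twist [-0.0003  0.0008 -0.002 ] w 0.0296 F [ 0.03 -0.41 -1.24]
```

View pics/c_w5.png

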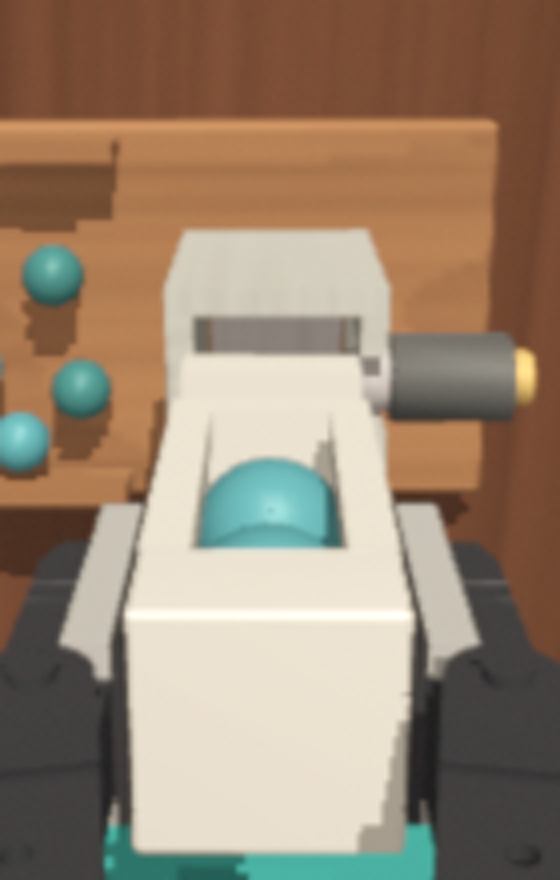

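View pics/c_s5.png

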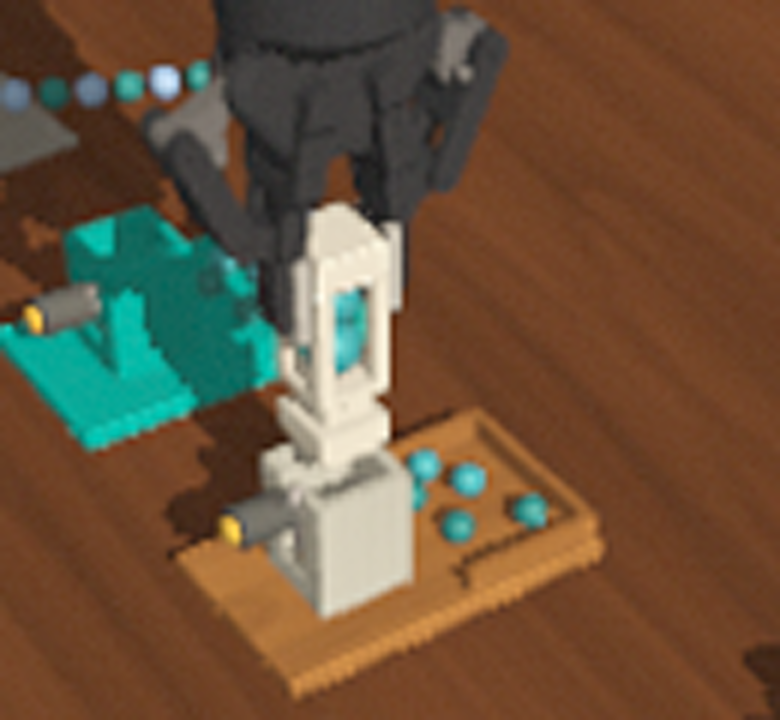

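{"fn": "carry_out", "kwargs": {
  "rows": [
    {"jaw": 0, "travel": [0.23, 0.09, 0], "twist": [0, 0.001, -0.001]},
    {"jaw": 0, "travel": [0.23, 0.09, 0], "twist": [0, 0.001, -0.001]},
    {"jaw": 0, "travel": [0.23, 0.09, 0], "twist": [0, 0.001, -0.001]},
    {"jaw": 0, "travel": [0.23, 0.09, 0], "twist": [0, 0.001, -0.001]}
  ]
}}

```text
time_s: 8.35
ee_pos: [0.4892, -0.1478, 0.1453]
eef_rot: [0.0, 0.688, 0.726, 0.0]
force: [0.7, 0.4, -1.0]
gripper_width: 0.0297
```

```bash
python3 - <<'E'
from fit import *
import pickle
plan([.4892,-.1478,.145],93.1)
pickle.dump(wcam(),open('w6.pkl','wb'))
w=snap('wrist','wrist6.png'); crop(w,250,150,390,290,5,'c_w6.png') 
plan([.4892,-.1478,.145],93.1)
E
```

```text
t 8.35 pos [ 0.4892 -0.1478  0.1453] travel [0.   0.   0.03] twist [ 0.0001  0.0001 -0.0011] w 0.0297 F [ 0.74  0.36 -0.96]
t 8.4 pos [ 0.4892 -0.1479  0.1452] travel [0.01 0.   0.02] twist [ 0.0001  0.0001 -0.0011] w 0.0294 F [ 0.75  0.41 -1.44]
```

View pics/c_w6.png

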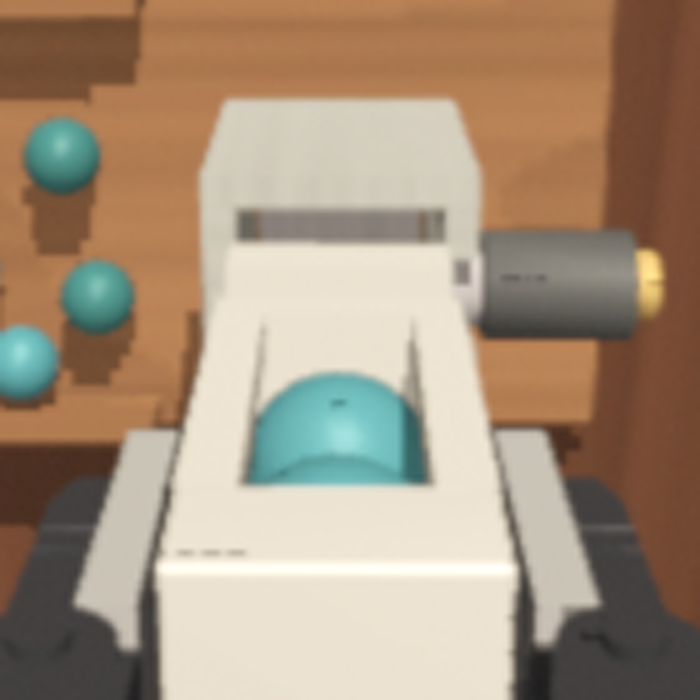

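{"fn": "carry_out", "kwargs": {
  "rows": [
    {"jaw": 0, "travel": [0, 0, 0.4], "twist": [0, 0, 0]},
    {"jaw": 0, "travel": [0, 0, 0.8], "twist": [0, 0, 0]},
    {"jaw": 0, "travel": [0, 0, 1.1], "twist": [0, 0, 0]},
    {"jaw": 0, "travel": [0, 0, 1.4], "twist": [0, 0, 0]},
    {"jaw": 0, "travel": [0, 0, 1.7], "twist": [0, 0, 0]},
    {"jaw": 0, "travel": [0, 0, 1.7], "twist": [0, 0, 0]}
  ]
}}

```text
time_s: 9.0
ee_pos: [0.4888, -0.1478, 0.1276]
eef_rot: [-0.0, 0.688, 0.726, -0.0]
force: [-0.6, -0.2, -1.9]
gripper_width: 0.0293
```

```bash
python3 - <<'E'
from fit import *
plan([.4892,-.1478,.118],93.1); print(manip.observe()['ft_torque'].round(3))
E
```

```text
t 9.0 pos [ 0.4888 -0.1478  0.1276] travel [-0.01  0.04  0.96] twist [-0.0011 -0.0003 -0.001 ] w 0.0293 F [-0.62 -0.16 -1.87]
[ 0.088 -0.041 -0.031]
```

{"fn": "carry_out", "kwargs": {
  "rows": [
    {"jaw": 0, "travel": [0, 0.02, 0.2], "twist": [0, 0, 0]},
    {"jaw": 0, "travel": [0, 0.02, 0.4], "twist": [0, 0, 0]},
    {"jaw": 0, "travel": [0, 0.02, 0.6], "twist": [0, 0, 0]},
    {"jaw": 0, "travel": [0, 0.02, 0.8], "twist": [0, 0, 0]},
    {"jaw": 0, "travel": [0, 0.02, 0.8], "twist": [0, 0, 0]}
  ]
}}

```text
time_s: 9.5
ee_pos: [0.4889, -0.1479, 0.1197]
eef_rot: [-0.0, 0.688, 0.726, -0.0]
force: [-1.0, -0.9, -2.0]
gripper_width: 0.0292
```

```bash
python3 - <<'E'
from fit import *
plan([.4892,-.1478,.108],93.1); print(manip.observe()['ft_torque'].round(3))
E
```

```text
t 9.5 pos [ 0.4889 -0.1479  0.1197] travel [0.01 0.04 1.17] twist [-0.0012 -0.0001 -0.001 ] w 0.0292 F [-0.96 -0.87 -2.  ]
[-0.1    0.373  0.036]
```

{"fn": "carry_out", "kwargs": {
  "rows": [
    {"jaw": 0, "travel": [0, 0, 0.2], "twist": [0, 0, 0]},
    {"jaw": 0, "travel": [0, 0, 0.4], "twist": [0, 0, 0]},
    {"jaw": 0, "travel": [0, 0, 0.6], "twist": [0, 0, 0]},
    {"jaw": 0, "travel": [0, 0, 0.6], "twist": [0, 0, 0]}
  ]
}}

```text
time_s: 9.9
ee_pos: [0.4889, -0.1478, 0.1135]
eef_rot: [-0.001, 0.688, 0.726, -0.0]
force: [-1.7, 0.5, -2.1]
gripper_width: 0.029
```

```bash
python3 - <<'E'
from fit import *
plan([.4892,-.1478,.108],93.1); print(manip.observe()['ft_torque'].round(3))
E
```

```text
t 9.9 pos [ 0.4889 -0.1478  0.1135] travel [-0.    0.03  0.55] twist [-0.0013 -0.0004 -0.001 ] w 0.029 F [-1.72  0.5  -2.08]
[-0.114  0.469  0.042]
```

{"fn": "carry_out", "kwargs": {
  "rows": [
    {"jaw": 0, "travel": [0, 0, 0.15], "twist": [0, 0, 0]},
    {"jaw": 0, "travel": [0, 0, 0.3], "twist": [0, 0, 0]},
    {"jaw": 0, "travel": [0, 0, 0.45], "twist": [0, 0, 0]},
    {"jaw": 0, "travel": [0, 0, 0.45], "twist": [0, 0, 0]}
  ]
}}

```text
time_s: 10.3
ee_pos: [0.4889, -0.1478, 0.1092]
eef_rot: [-0.0, 0.688, 0.726, -0.0]
force: [-3.2, -0.6, -3.7]
gripper_width: 0.0295
```

```bash
python3 - <<'E'
from fit import *
plan([.4892,-.1478,.108],93.1); print(manip.observe()['ft_torque'].round(3))
E
```

```text
t 10.3 pos [ 0.4889 -0.1478  0.1092] travel [-0.    0.03  0.12] twist [-0.0011 -0.0002 -0.0012] w 0.0295 F [-3.21 -0.56 -3.69]
[-0.104  0.653  0.015]
```

{"fn": "carry_out", "kwargs": {
  "rows": [
    {"jaw": 0, "travel": [0, 0, 0.1], "twist": [0, 0, 0]},
    {"jaw": 0, "travel": [0, 0, 0.2], "twist": [0, 0, 0]},
    {"jaw": 0, "travel": [0, 0, 0.2], "twist": [0, 0, 0]}
  ]
}}

```text
time_s: 10.6
ee_pos: [0.4889, -0.1478, 0.1073]
eef_rot: [-0.0, 0.688, 0.726, -0.0]
force: [-4.4, -0.6, -3.3]
gripper_width: 0.0294
```

```bash
python3 - <<'E'
from fit import *
plan([.4892,-.1478,.108],93.1); print(manip.observe()['ft_torque'].round(3))
E
```

```text
t 10.6 pos [ 0.4889 -0.1478  0.1073] travel [-0.    0.03 -0.07] twist [-0.0011 -0.0002 -0.0011] w 0.0294 F [-4.38 -0.59 -3.33]
[-0.068  0.862 -0.008]
```

{"fn": "carry_out", "kwargs": {
  "rows": [
    {"jaw": 0, "travel": [0, 0, 0.1], "twist": [0, 0, 0]},
    {"jaw": 0, "travel": [0, 0, 0.2], "twist": [0, 0, 0]},
    {"jaw": 0, "travel": [0, 0, 0.2], "twist": [0, 0, 0]}
  ]
}}

```text
time_s: 10.9
ee_pos: [0.4891, -0.1478, 0.1053]
eef_rot: [-0.0, 0.688, 0.726, -0.0]
force: [-3.6, 0.2, -3.4]
gripper_width: 0.0294
```

```bash
python3 - <<'E'
from fit import *
plan([.4892,-.1478,.104],93.1); print(manip.observe()['ft_torque'].round(3))
E
```

```text
t 10.9 pos [ 0.4891 -0.1478  0.1053] travel [-0.    0.01  0.13] twist [-0.0008 -0.0002 -0.0011] w 0.0294 F [-3.64  0.19 -3.43]
[-0.099  0.857 -0.07 ]
```

{"fn": "carry_out", "kwargs": {
  "rows": [
    {"jaw": 0, "travel": [0, 0, 0.1], "twist": [0, 0, 0]},
    {"jaw": 0, "travel": [0, 0, 0.2], "twist": [0, 0, 0]},
    {"jaw": 0, "travel": [0, 0, 0.2], "twist": [0, 0, 0]}
  ]
}}

```text
time_s: 11.2
ee_pos: [0.4897, -0.1478, 0.1034]
eef_rot: [0.0, 0.688, 0.726, 0.0]
force: [-3.4, 0.0, -5.0]
gripper_width: 0.0295
```

```bash
python3 - <<'E'
from fit import *
plan([.4892,-.1478,.102],93.1); print(manip.observe()['ft_torque'].round(3))
s=snap('scene','scene7.png'); crop(s,250,90,380,210,6,'c_s7.png')
E
```

```text
t 11.2 pos [ 0.4897 -0.1478  0.1034] travel [-0.   -0.05  0.14] twist [ 0.0006 -0.0002 -0.001 ] w 0.0295 F [-3.35  0.03 -5.03]
[-0.077  0.541  0.036]
```

View pics/c_s7.png

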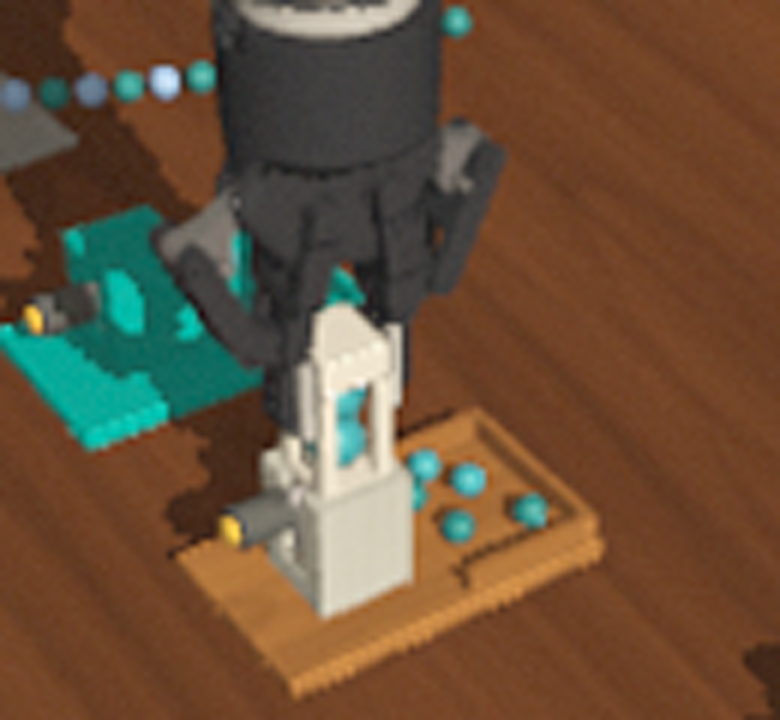

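{"fn": "carry_out", "kwargs": {
  "rows": [
    {"jaw": 0, "travel": [0, -0.03, 0.05], "twist": [0, 0, 0]},
    {"jaw": 0, "travel": [0, -0.03, 0.1], "twist": [0, 0, 0]},
    {"jaw": 0, "travel": [0, -0.03, 0.1], "twist": [0, 0, 0]}
  ]
}}

```text
time_s: 11.55
ee_pos: [0.4898, -0.1478, 0.1029]
eef_rot: [0.001, 0.688, 0.726, 0.001]
force: [-1.6, -0.6, -3.1]
gripper_width: 0.029
```

```bash
python3 - <<'E'
from fit import *
plan([.4892,-.1478,.102],93.1); print(manip.observe()['ft_torque'].round(3))
E
```

```text
t 11.55 pos [ 0.4898 -0.1478  0.1029] travel [-0.   -0.06  0.09] twist [ 0.0016  0.0001 -0.0008] w 0.029 F [-1.59 -0.59 -3.14]
[-0.011  0.396 -0.042]
```

{"fn": "carry_out", "kwargs": {
  "rows": [
    {"jaw": 0, "travel": [0, -0.03, 0.05], "twist": [0, 0, 0]},
    {"jaw": 0, "travel": [0, -0.03, 0.1], "twist": [0, 0, 0]},
    {"jaw": 0, "travel": [0, -0.03, 0.1], "twist": [0, 0, 0]}
  ]
}}

```text
time_s: 11.85
ee_pos: [0.49, -0.1478, 0.1023]
eef_rot: [0.001, 0.688, 0.726, 0.001]
force: [-0.4, -0.6, -0.7]
gripper_width: 0.0297
```

```bash
python3 - <<'E'
from fit import *
plan([.4892,-.1478,.102],93.1); print(manip.observe()['ft_torque'].round(3))
E
```

```text
t 11.85 pos [ 0.49   -0.1478  0.1023] travel [ 0.   -0.08  0.03] twist [ 0.0027  0.0003 -0.0008] w 0.0297 F [-0.42 -0.59 -0.73]
[ 0.084  0.192 -0.019]
```

{"fn": "carry_out", "kwargs": {
  "rows": [
    {"jaw": 0, "travel": [0, 0, 0.1], "twist": [0, 0, 0]},
    {"jaw": 0, "travel": [0, 0, 0.2], "twist": [0, 0, 0]},
    {"jaw": 0, "travel": [0, 0, 0.2], "twist": [0, 0, 0]}
  ]
}}

```text
time_s: 12.15
ee_pos: [0.4901, -0.1477, 0.1022]
eef_rot: [0.002, 0.688, 0.726, 0.001]
force: [-4.0, 0.6, 14.4]
gripper_width: 0.0294
```

```bash
python3 - <<'E'
from fit import *
plan([.4892,-.1478,.102],93.1); print(manip.observe()['ft_torque'].round(3))
w=snap('wrist','wrist8.png'); crop(w,250,150,390,290,5,'c_w8.png')
s=snap('scene','scene8.png'); crop(s,270,120,350,200,7,'c_s8.png')
E
```

```text
t 12.15 pos [ 0.4901 -0.1477  0.1022] travel [-0.   -0.09  0.02] twist [ 0.003   0.0015 -0.0008] w 0.0294 F [-3.96  0.59 14.36]
[0.251 1.057 0.004]
```

View pics/c_w8.png

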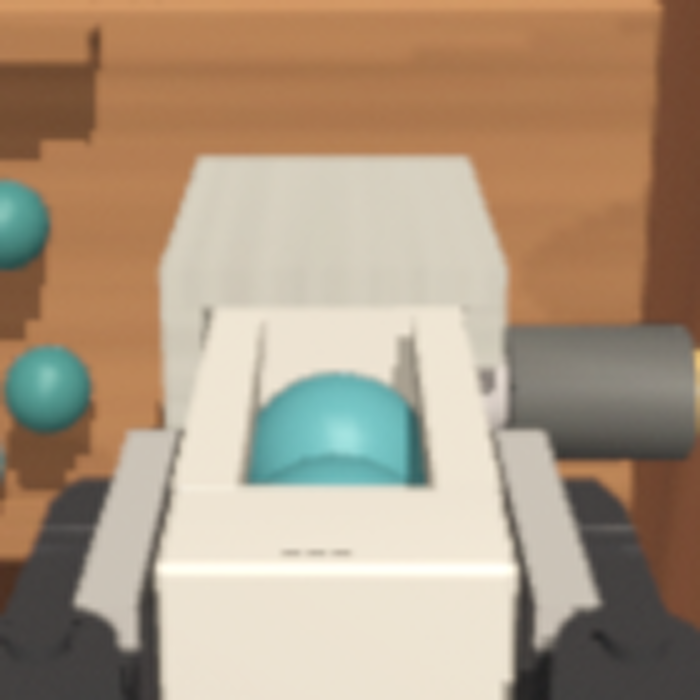

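View pics/c_s8.png

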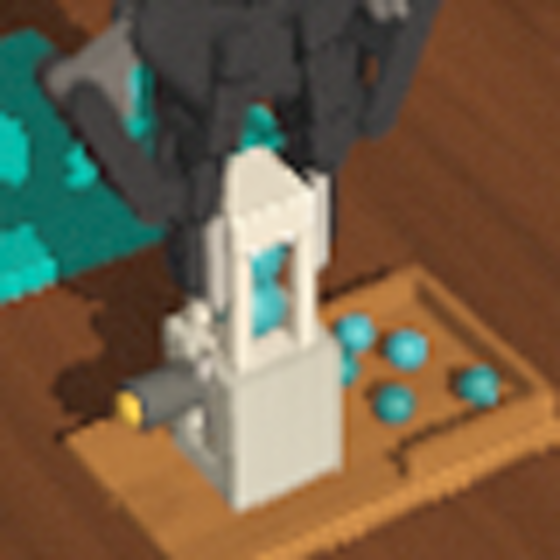

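```bash
python3 - <<'E'
from fit import *
import pickle
W=pickle.load(open('w1.pkl','rb'));K,Rc,tc=W
def prw(X): p=K@(Rc.T@(np.array(X)-tc)); return p[:2]/p[2]
def tip(pose,L,z): return [pose[0]+np.cos(pose[2])*L,pose[1]+np.sin(pose[2])*L,z]
pw=(.4893,-.1479,np.radians(3.1)); ps=(.4889,-.1553,np.radians(4.0)); pt=(.4890,-.1475,np.radians(3.2))
# visible end: brass tip centre
for name,pr,pose,uv in (('wrist',prw,pw,o((738,347),280,145,8)),('scene',lambda X:proj('scene',X),ps,o((146,268),270,145,8)),('top',lambda X:proj('top',X),pt,o((225,70),340,185,6))):
    for yawfix in (0,):
        f=least_squares(lambda p:pr(tip(pose,p[0],p[1]))-uv,[.06,.05]); print(name,f.x.round(4),f.fun.round(2))
s=manip.observe(); print(s['time_s'],s['force'].round(2))
for z in (.0532,.042): print(z,((proj('scene',tip(ps,.055,z))-[270,145]+.5)*8).round(),((proj('scene',tip(ps,.021,z))-[270,145]+.5)*8).round())
E
```

```text
wrist [0.0493 0.0543] [-0.  0.]
scene [0.0494 0.0534] [ 0. -0.]
top [0.0495 0.055 ] [0. 0.]
12.25 [-3.49  1.73 13.37]
0.0532 [130. 277.] [230. 233.]
0.042 [132. 306.] [232. 262.]
```

The three cameras put the ball carrier's axis at z≈54 mm, so the stop should be about 34 mm below the mouth. The hard stop I felt was at 34.8 mm with 14 N. That agrees: it's home. I'll relieve the press, let go and rise.

{"fn": "carry_out", "kwargs": {
  "rows": [
    {"jaw": 0, "travel": [0, 0, -0.1], "twist": [0, 0, 0]},
    {"jaw": 0, "travel": [0, 0, -0.18], "twist": [0, 0, 0]},
    {"jaw": 0, "travel": [0, 0, -0.18], "twist": [0, 0, 0]},
    {"jaw": 0.4, "travel": [0, 0, -0.18], "twist": [0, 0, 0]},
    {"jaw": 0.8, "travel": [0, 0, -0.18], "twist": [0, 0, 0]},
    {"jaw": 1, "travel": [0, 0, -0.18], "twist": [0, 0, 0]},
    {"jaw": 1, "travel": [0, 0, -0.18], "twist": [0, 0, 0]},
    {"jaw": 1, "travel": [0, 0, -0.18], "twist": [0, 0, 0]},
    {"jaw": 1, "travel": [0, 0, -0.18], "twist": [0, 0, 0]},
    {"jaw": 1, "travel": [0, 0, -0.18], "twist": [0, 0, 0]}
  ]
}}

```text
time_s: 13.25
ee_pos: [0.4888, -0.1478, 0.1014]
eef_rot: [-0.0, 0.688, 0.726, 0.0]
force: [-0.8, 0.7, -0.3]
gripper_width: 0.0855
```

```bash
python3 - <<'E'
from fit import *
plan([.4892,-.1478,.23],93.1)
w=snap('wrist','wrist9.png')
s=snap('scene','scene9.png'); crop(s,270,120,350,200,7,'c_s9.png')
E
```

```text
t 13.25 pos [ 0.4888 -0.1478  0.1014] travel [  0.     0.04 -12.86] twist [-0.    -0.    -0.001] w 0.0855 F [-0.8   0.7  -0.34]
```

View pics/wrist9.png

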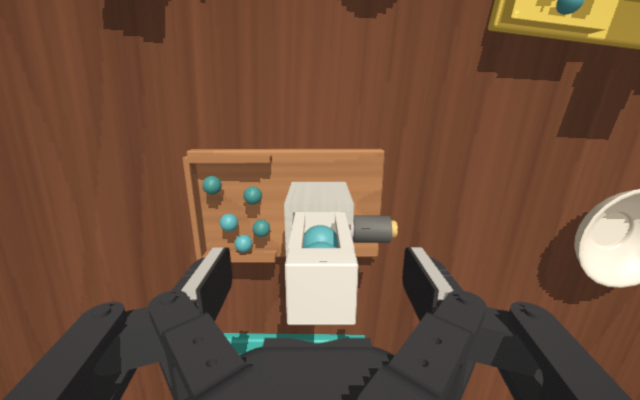

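View pics/c_s9.png

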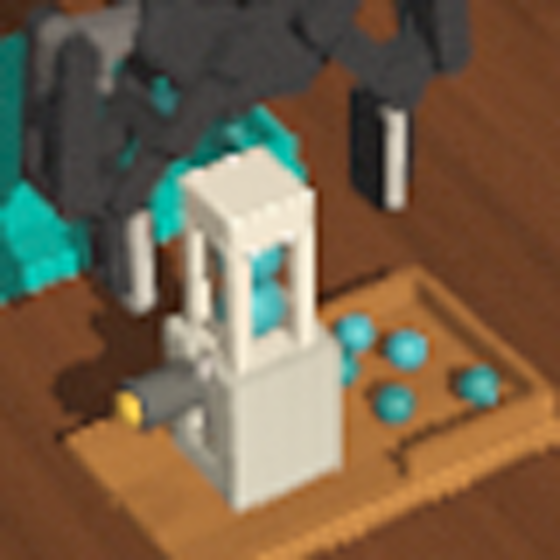

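Released: the magazine stands in the pocket at wrist (320,265), with the fingers clear on both sides. Now rising to check the height.

{"fn": "carry_out", "kwargs": {
  "rows": [
    {"jaw": 1, "travel": [0, 0, -1], "twist": [0, 0, 0]},
    {"jaw": 1, "travel": [0, 0, -3], "twist": [0, 0, 0]},
    {"jaw": 1, "travel": [0, 0, -5.5], "twist": [0, 0, 0]},
    {"jaw": 1, "travel": [0, 0, -8.5], "twist": [0, 0, 0]},
    {"jaw": 1, "travel": [0, 0, -11.5], "twist": [0, 0, 0]},
    {"jaw": 1, "travel": [0, 0, -13], "twist": [0, 0, 0]},
    {"jaw": 1, "travel": [0, 0, -13], "twist": [0, 0, 0]},
    {"jaw": 1, "travel": [0, 0, -13], "twist": [0, 0, 0]}
  ]
}}

```text
time_s: 14.15
ee_pos: [0.4884, -0.1478, 0.2315]
eef_rot: [0.0, 0.688, 0.726, -0.0]
force: [-0.4, 0.3, 0.4]
gripper_width: 0.0855
```

```bash
python3 - <<'E'
from fit import *
import pickle
plan([.4892,-.1478,.23],93.1)
pickle.dump(wcam(),open('w10.pkl','wb'))
w=snap('wrist','wrist10.png'); crop(w,270,130,370,210,7,'c_w10.png')
s=snap('scene','scene10.png'); crop(s,270,120,350,200,7,'c_s10.png')
E
```

```text
t 14.15 pos [ 0.4884 -0.1478  0.2315] travel [0.   0.08 0.15] twist [-0.      0.0002 -0.0011] w 0.0855 F [-0.36  0.27  0.44]
```

View pics/c_w10.png

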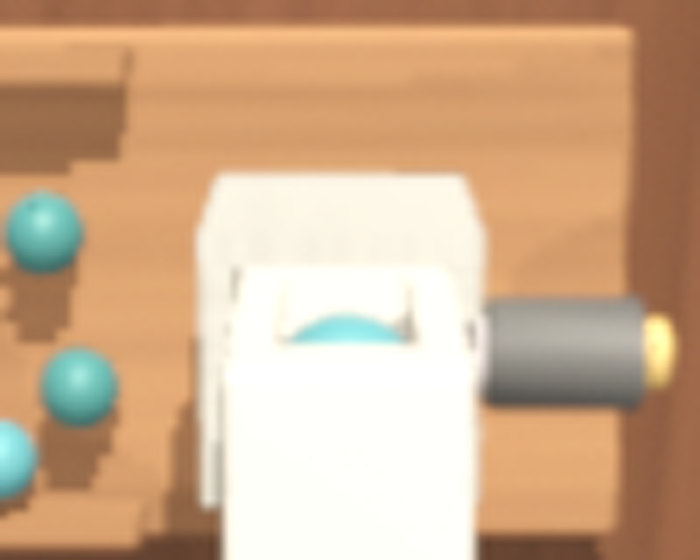

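View pics/c_s10.png

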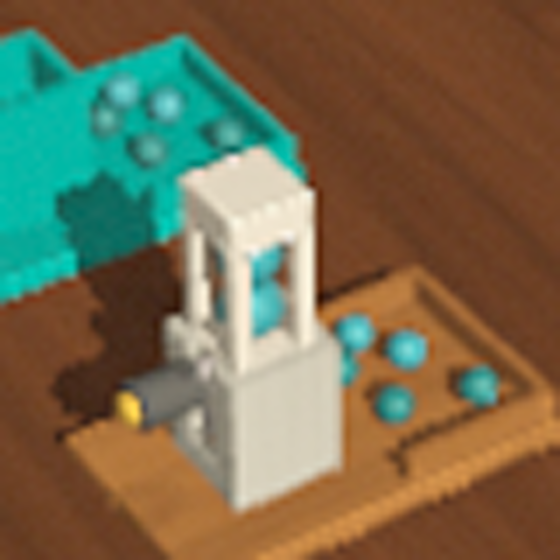

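View pics/scene10.png

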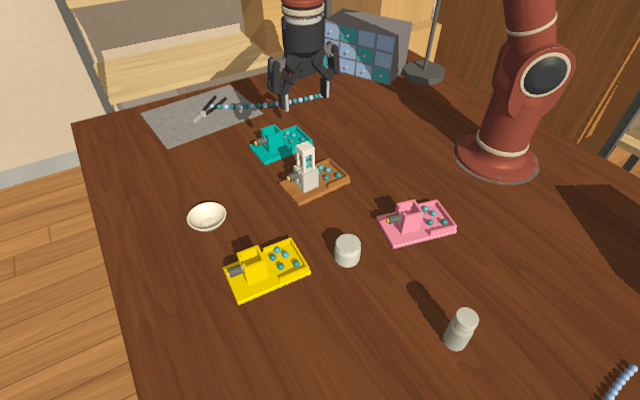

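```bash
python3 - <<'E'
from fit import *
import pickle
h=.015
C=[((238,235),(h,h)),((182,183),(h,-h)),((258,150),(-h,-h)),((315,192),(-h,h))]
def r(p,pr,x0,y0,s,C):
    c,s_=np.cos(p[2]),np.sin(p[2])
    return np.concatenate([pr([p[0]+c*a-s_*b,p[1]+s_*a+c*b,p[3]])-o(uv,x0,y0,s) for uv,(a,b) in C])
f=least_squares(r,[.489,-.155,.07,.12],args=(lambda X:proj('scene',X),270,120,7,C)); print('scene free',f.x.round(4),f.fun.round(2))
for z in(.1242,.129,.135):
    g=least_squares(lambda q:r([.4889,-.1553,q[0],z],lambda X:proj('scene',X),270,120,7,C),[.07]); print(z,g.x,(2*g.cost)**.5, g.fun.reshape(-1,2).mean(0).round(2))
s=manip.observe(); print(s['time_s'],s['force'].round(2))
a=cv2.imread('pics/scene0.png').astype(int);b=cv2.imread('pics/scene10.png').astype(int)
d=np.abs(a-b).sum(2)
for n,(x0,y0,x1,y1) in dict(dish=(180,195,235,235),tin=(330,230,366,270),jar=(440,300,485,355)).items(): print(n,d[y0:y1,x0:x1].max(), d[y0:y1,x0:x1].mean().round(1))
E
```

```text
scene free [ 0.4946 -0.1454  0.1318  0.1294] [ 0.05 -0.55 -0.17  0.24 -0.02 -0.05  0.14  0.37]
0.1242 [0.13165678] 2.559796587509079 [ 0.12 -1.21]
0.129 [0.13171227] 6.045179503955549 [ 0.07 -2.99]
0.135 [0.13178279] 10.524752977915963 [ 0.01 -5.25]
14.25 [-0.04 -0.85 -0.56]
dish 23 5.6
tin 26 5.9
jar 23 5.9
```

```bash
python3 - <<'E'
from rig import manip
print(manip.job_done())
E
```

```text
the job is handed in; nothing more can be done
None
```

I picked up the white magazine, pushed it foot down into the aluminium pocket of the wooden-based dispenser until it sat on the stop, and let go. I handed the job in at about 14 s.

**Seating:**
- The side force rose to about 4 N as the foot passed the ball. It then fell away while the magazine was pulled down by up to 5 N, which fits the ball springing into the waist. I only saw forces at the end of each short move, so I did not catch the upward 5–12 N peak.
- At about 34.8 mm below the mouth it met a hard stop, and I pressed to 14 N.
- As a check, all three cameras put the ball carrier's axis at z ≈ 53–55 mm, so the stop should be about 33–35 mm down, which agrees.

**After release:**
- The magazine stands in the pocket, the gripper is about 13 cm above its gripping height, and the force reads zero.
- Its top should be at 124 mm if seated. The scene camera fits best near there with the pocket's position fixed. Left free, the fit gives 129 mm, but it is biased by that camera's calibration error of several mm.
- That fit also turns the magazine about 3.5° relative to the pocket, roughly what the clearance allows.
- The jar, tin and dish look unchanged between the first and last scene pictures.

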